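# Measure the lacquer on a circuit board with a pen gauge

### The arm

A 6-joint arm with a two-finger parallel gripper is mounted at the origin on the work surface. World frame = base frame: x ahead of the robot, y to its left, z up, the work surface at z = 0. Lengths are in m, angles in rad, forces in N, time in s.
With the tool pointing down it reaches from about 0.35 to 0.975 m from the base axis. Payload 4.9 kg.
Tool frame: the origin (TCP) lies at the very end of the fingers, on their centre line; the grasp point (between the pads) lies 19 mm behind it; z points along the fingers, y is the line along which they close (so a half turn about z gives the same grasp; the last joint's range is limited). The gripper opens to 85 mm and grips with 20 to 120 N. Pads are 22 mm wide; open, the fingers measure 114 mm over their backs; the gripper's body (76 mm by 85 mm) begins 54 mm behind the grasp point. The pads swing forward as they close: fully open they stand 13 mm farther back than shut.
Start: joints at [-1.417, 0.053, 1.613, -0, 1.476, -0.119], TCP at [0.168, -0.602, 0.231] pointing down, gripper open.
Joint ranges: [-3.01, 3.01], [-1.01, 2.22], [0.06, 2.58], [-1.02, 4.17], [0.09, 2.62], [-3.14, 3.14]. Speed limits (rad/s): [2.57, 2.57, 3.14, 3.14, 3.14, 3.14].

### API

Orientations are given as a rotation vector (axis times angle).
In Python, from station import ctrl gives the robot as it stands.
- The arm moves only by the shell command python3 -m crank 'ROWS' [OPENING] [FORCE]. ROWS is text: rows parted by semicolons, each of 4 numbers parted by spaces: the shift along the world's x, y, z in units of 0.5 m (1.0 is 0.5 m), then the turn about the world's z in units of 90 degrees (1.0 is 90 degrees). In form: x y z turn; .... A call has exactly 5 rows; each row shifts and turns the commanded pose from where the row before left it; what a row does not reach is not made up. A row lasts 1/12 s, in which the tool goes at most 41.7 mm and 7.16 degrees, less where a joint would pass 70% of its speed; a pose out of reach is approached as far as the arm can. A call with a number of a shift or a turn outside -1 to 1 is refused whole. A call with a gripper value outside its range is refused whole. OPENING is the opening in per cent of the stroke, from 0 (shut) to 100 (fully open), set as the call begins (- or left out, the last holds). The fingers move at their own pace and stop on an object; FORCE is the grip in N (left out, the last holds). Time passes only in rows, so rows that do not move let the fingers close, or fill a call up. It gives the time, the measured TCP pose, the force, the opening and the grip force at its end, in the units of the state.
- ctrl.get_obs(): the state, without advancing time (a new reading comes with each control period).
- ctrl.get_image(name): name is "scene" or "side" or "wrist"; returns (picture, depth): 400x640x3 uint8, red, green, blue; 400x640 float32, m along the optical axis (not along the pixel's ray), 0 where there is no reading.
- ctrl.get_calibration(name): a dict with "fx", "fy", "cx", "cy" (pixels), "k1" (the pictures are not rectified: a ray, as slopes to the right and down, at radius r is drawn at 1 + k1 r^2 times it, then the intrinsics apply), "extrinsics" (4x4, takes a point from world to camera coordinates). Camera axes: x right, y down, z forward; pixel columns grow to the right and rows downward; lengths in m; the calibration is good to about 2 mm. A picture is of the moment at which its call begins: read the wrist's pose just before it. get_calibration takes no time and is no camera call; for the wrist camera it gives the pose at the moment of the call.
- ctrl.finish_job(): hands the job in; it is judged then, once.
The state is a dict: "t": time; "q": joint angles; "dq": joint speeds; "effort": joint torques, N m; "tool_pos": TCP position; "tool_rot": TCP orientation; "contact_force": force on the tool from outside, world axes, zero at the start; "wrist_torque": the same for the moment, N m; "opening": finger opening in m; "grip_force": force on a finger pad.
Only numpy, scipy, OpenCV 4.12 (cv2) and the standard library are available. Lean on these libraries where they do the work, as an engineer would, in place of code of your own. Each camera call takes 0.05 s, during which the arm holds its last target. There are 200 camera calls.

### The job

Lift the freshly lacquered green circuit board off its drying rack holding it by its edges only, with no finger on its face, set it down into the empty board nest so that it lies flat and fully home on all four corner posts between the pins (either way round), and let go. Then draw the pen-type coating gauge out of its leaning stand and hold it upright, square to the board, with its spring foot inside the white ring and lightly pressed, the foot about half way in; the gauge must touch the lacquer nowhere but in the ring. Finish while still holding the gauge there, steady, with the board still home in the nest and everything else left undisturbed.

Things in the scene. Friction and masses are not known exactly. Their poses are not given: they have to be found in the camera images.
- board: the task's board: green circuit board 80 (x) x 50 (y) x 2.4 mm (z), about 40 g. Origin at the centre of its underside, z up out of the lacquered face. It lies level on four stand-offs in one of the rack's two bays; its long edges are free to be taken between the fingers, with 20 mm of free height below its underside there
- board_face: the lacquered face of the board (same frame as the board): lighter green film 74 x 44 mm, surface 2.9 mm above the board's underside; on it a steel shield can 26 x 24 mm at x +20, y +4 mm and small parts, none higher than 8 mm above the underside, all at x above -10 mm. Fingers must not touch it
- board_mark (a point): centre of the white ring on the lacquered face (on the film's surface, x -22, y 0, z 2.9 mm in the board's frame); the ring is 18 mm across inside, with a copper spot 9 mm across in its middle
- board2: a blue board of the same size in the rack's other bay (its centre 114 mm from the green one's along the rack, no white ring); a bystander to be left alone
- rack: drying rack, fixed: aluminium tray 232 (x) x 74 (y) x 5 mm (rims 10 mm high along its long sides), two bays in a row at x -57 and +57 mm, each with four white stand-offs 9 mm thick at x +-32, y +-17 mm from its centre, tops 30 mm above the table. A board lies centred in each bay, its length along the rack's x. Origin under the tray's centre, on the table
- nest: board nest, fixed: dark base plate 128 (x) x 98 (y) x 8 mm, four black corner posts 18 x 18 mm at x +-38.5, y +-23.5 mm; their tops, the seats, are 34 mm above the table. Two brass pins per post, straight for 4.5 mm, then tapered, 9 mm high, leave the board 1.5 mm play all round. Board's length goes along x, its centre over the origin (on the table). Long sides open between the posts
- gauge: pen-type coating gauge, about 95 g: grey barrel 26 (x) x 20 (y) mm from z 31 to 150 mm, display on its +x side, yellow bands, black nose from z 11 to 31 mm. Origin at its foot's tip (foot fully out), z along the barrel to the top. It sits in the stand up to z 66 mm, leaning 0.40 rad, and pulls out along its own z (70 mm frees it altogether). Balance point near z 79 mm
- gauge_grip (a point): middle of the free upper barrel, 115 mm above the foot's tip on the gauge's axis: a good place to grip, on the two flat sides 20 mm apart (across y)
- gauge_foot (a joint): the gauge's sprung steel foot, 8 mm thick: 0 = fully out, 0.008 = pressed fully in (m). The spring starts at 0.6 N and grows 0.3 N per mm: about 1.8 N half way in, 3 N at the stop; beyond it the gauge is rigid. It can be read while the gauge is held
- gauge_tip (a point): centre of the foot's flat end face, which touches the board
- gauge_stand: gauge stand, fixed: black base 100 x 84 x 8 mm with a grey sleeve leaning 0.40 rad, its top towards the stand's -x side (towards the robot, give or take its yaw), mouth about 90 mm and the gauge's top about 170 mm above the table; inside, two ledges carry the barrel's lower end. Origin under the base's centre on the table; the foot's tip stands at x +12, y 0, z +26 mm of it
- multimeter: yellow hand-held multimeter lying on the table, 180 x 84 x 37 mm; a bystander, origin under its centre
- solder_reel: steel solder reel standing on end, 60 mm across, 46 mm high; a bystander, origin under its centre
- lacquer_jar: closed amber jar, 64 mm across, 85 mm high; a bystander, origin under its centre
- solvent_bottle: white bottle with a red cap, 56 mm across, 150 mm high; a bystander, origin under its centre
- screwdriver: screwdriver with a red handle lying on the table, 180 mm long; a bystander
- parts_tray: blue divided tray 130 x 90 x 28 mm with small parts; a bystander, origin under its centre
Things that resemble listed ones, but are neither listed nor needed, are in the scene too. There is more than one size of the board; the one meant has the size given above. Of the things shaped like the gauge, the grey one is meant.

How it is judged:
By the outcome, as a careful person would: the job done as asked, in the order asked, and still so for the second after the job is handed in, while the arm keeps its last pose, push and grip.
It also fails if it takes over 58 s, if anything falls off the work surface, if the arm or the gripper's body presses on something with over 40 N, if the wrist force passes 120 N, or if a joint passes its speed limit or range.

## Working session

There is one attempt and no reset: what is moved stays moved. The work goes in short steps, Python scripts to look and compute and a shell command to move; the robot and the scene stay as the last step left them, time stands still between calls to the robot, and variables do not carry over. Pictures are saved under pics/ and viewed, at most 10 in all, crops included, and the job is handed in when it is done.

```bash
ls; mkdir -p pics; cat > h.py <<'E'
import numpy as np, cv2
from station import ctrl
def grab(n):
    c=ctrl.get_calibration(n); im,d=ctrl.get_image(n); return im,d,c
def ray(c,u,v):
    x=(np.asarray(u,float)-c['cx'])/c['fx']; y=(np.asarray(v,float)-c['cy'])/c['fy']
    X,Y=x,y
    for _ in range(20):
        s=1+c['k1']*(X*X+Y*Y); X,Y=x/s,y/s
    E=np.array(c['extrinsics']); R,t=E[:3,:3],E[:3,3]
    return -R.T@t, np.stack([X,Y,np.ones_like(X)],-1)@R
def onplane(c,u,v,z):
    o,d=ray(c,u,v); return o+d*((z-o[2])/d[...,2])[...,None]
def cloud(c,d):
    v,u=np.mgrid[:d.shape[0],:d.shape[1]]; o,r=ray(c,u,v); P=o+r*d[...,None]; P[d<=0]=np.nan; return P
def proj(c,p):
    E=np.array(c['extrinsics']); q=E[:3,:3]@np.asarray(p,float)+E[:3,3]; x,y=q[:2]/q[2]; s=1+c['k1']*(x*x+y*y)
    return c['fx']*x*s+c['cx'],c['fy']*y*s+c['cy']
def save(n,im,crop=None,k=1):
    if crop: a,b,e,f=crop; im=im[b:f,a:e]
    cv2.imwrite('pics/'+n,cv2.resize(im[...,::-1],None,fx=k,fy=k,interpolation=cv2.INTER_CUBIC))
E
python3 - <<'E'
from h import *
for n in('scene','side','wrist'):
    im,d,c=grab(n); np.savez(f'{n}0.npz',im=im,d=d,**c); save(n+'0.png',im,k=1.25 if n=='scene' else 1)
    print(n,c)
print(ctrl.get_obs())
E
```

```text
pics
scene {'fx': 511.3837841310464, 'fy': 511.3837841310464, 'cx': 327.05034704574683, 'cy': 198.1188957275339, 'k1': -0.029987844164676203, 'extrinsics': array([[-0.88515987,  0.46526316,  0.00471118,  0.50664716],
       [ 0.25384624,  0.49137684, -0.83313318, -0.032424  ],
       [-0.38994114, -0.73626014, -0.55305236,  2.06700878],
       [ 0.        ,  0.        ,  0.        ,  1.        ]])}
side {'fx': 380.67656458294704, 'fy': 380.67656458294704, 'cx': 314.25472133453763, 'cy': 194.55591715951735, 'k1': 0.003901763713249669, 'extrinsics': array([[-0.99120878, -0.13196685,  0.00948156,  0.58872581],
       [-0.09002426,  0.62018708, -0.77927121,  0.16006635],
       [ 0.09695762, -0.77327404, -0.6266151 ,  1.10985142],
       [ 0.        ,  0.        ,  0.        ,  1.        ]])}
wrist {'fx': 353.9942403745213, 'fy': 353.9942403745213, 'cx': 315.40214047037085, 'cy': 197.97361184891903, 'k1': -0.010426562442121435, 'extrinsics': array([[ 0.26860612, -0.96324815, -0.00193892, -0.62364134],
       [-0.91799686, -0.25659627,  0.30239067, -0.04047598],
       [-0.29177478, -0.07944406, -0.9531821 ,  0.38067957],
       [ 0.        ,  0.        ,  0.        ,  1.        ]])}
{'t': 0.15, 'q': array([-1.41700410e+00,  5.32132607e-02,  1.61397630e+00, -2.26505898e-05,
        1.47604657e+00, -1.19042685e-01]), 'dq': array([-0.0006857 , -0.00068787, -0.00280691, -0.00086285, -0.00054156,
        0.00071522]), 'effort': array([ 3.10822115e-04, -3.94243276e+01, -3.70720482e+01, -2.07682428e-04,
        4.64850702e-03, -1.43025704e-05]), 'tool_pos': array([ 0.16830574, -0.60139412,  0.23034184]), 'tool_rot': array([-3.11077783e+00, -4.27020001e-01,  8.02218852e-05]), 'contact_force': array([-0.17274583, -0.1862737 , -0.00691572]), 'wrist_torque': array([ 0.02430412,  0.01972008, -0.02032403]), 'grip_force': 0.0, 'opening': 0.08521943515000936}
```

View pics/scene0.png

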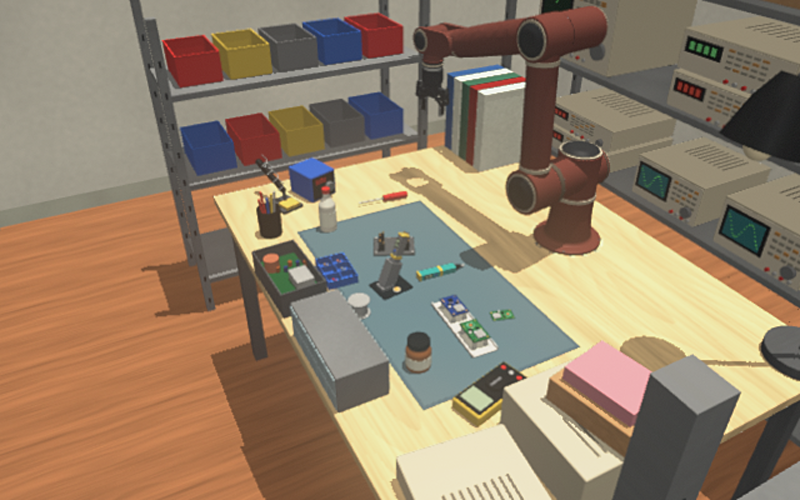

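View pics/side0.png

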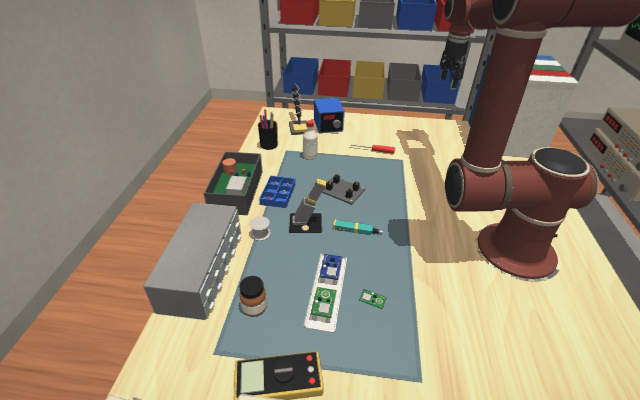

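The side view shows the rack with the green board near (323,302) and the blue one near (331,267). The nest is at (343,187), the leaning grey gauge at (312,200), and two decoys: a small green board (373,298) and a teal gauge (357,228).

```bash
python3 - <<'E'
from h import *
for n in('side','scene'):
    z=dict(np.load(n+'0.npz')); im,d=z['im'],z['d']; P=cloud(z,d)
    hsv=cv2.cvtColor(im,cv2.COLOR_RGB2HSV); H,S,V=[hsv[...,i].astype(int) for i in range(3)]
    Z=P[...,2]; onmat=(P[...,0]>.3)&(P[...,0]<.95)&(P[...,1]>-.5)&(P[...,1]<.5)
    def rep(name,m,plane):
        m=(m&onmat).astype(np.uint8); k,l,st,ce=cv2.connectedComponentsWithStats(m)
        for i in range(1,k):
            if st[i,4]<60: continue
            v,u=np.nonzero(l==i); Q=onplane(z,u,v,plane)[:,:2]
            r=cv2.minAreaRect((Q*1000).astype(np.float32))
            print(n,name,st[i,4],np.round(ce[i]),'rect',np.round(r[0],1),np.round(r[1],1),round(r[2],1),'z',np.round(np.nanpercentile(Z[l==i],[10,50,95]),3))
    rep('green',(H>38)&(H<80)&(S>100)&(Z>.02),.032)
    rep('blue',(H>105)&(H<130)&(S>110),.032)
    rep('whiterack',(V>190)&(S<50)&(Z>-.005)&(Z<.045),.008)
    rep('dark/nest',(V<75)&(S<60)&(Z>.015)&(Z<.06),.034)
    rep('plate',(V<95)&(S<90)&(Z>.001)&(Z<.016),.008)
    rep('yellow',(H>20)&(H<34)&(S>110)&(Z>.05),.12)
    m=onmat&(Z>.07)&(Z<.2)&(P[...,1]<.1)&(P[...,1]>-.3)&(P[...,0]<.8)
    for a in np.arange(.07,.2,.012):
        s=m&(Z>=a)&(Z<a+.012)
        if s.sum()>5: print(n,'h',round(a+.006,3),s.sum(),np.round(np.nanmean(P[s],0),3),np.round(np.nanstd(P[s],0),3))
E
```

```text
side green 173 [245. 169.] rect [ 881.1 -218.4] [ 69.1 111. ] 2.5 z [0.046 0.048 0.052]
side green 206 [222. 184.] rect [ 930.6 -148. ] [ 41.4 112.6] 7.5 z [0.046 0.048 0.051]
side green 290 [323. 302.] rect [535.1 279.5] [77.8 46.9] 85.8 z [0.032 0.034 0.036]
side blue 789 [277. 192.] rect [ 734.4 -133.3] [159.6  95.1] 87.1 z [0.005 0.016 0.029]
side blue 234 [331. 266.] rect [528.6 165.3] [80.6 47.2] 86.7 z [0.032 0.033 0.036]
side whiterack 906 [326. 299.] rect [532.2 223.3] [233.4  75.1] 86.8 z [0.004 0.006 0.012]
side whiterack 61 [331. 271.] rect [525.5 161.1] [24.5 22.5] 87.2 z [0.037 0.038 0.04 ]
side whiterack 81 [324. 307.] rect [533.  278.7] [24.2 22.9] 86.8 z [0.036 0.039 0.04 ]
side whiterack 497 [252. 373.] rect [666.4 463.8] [43.2 55.4] 13.7 z [0.036 0.038 0.04 ]
side dark/nest 166 [268. 141.] rect [ 836.9 -439.3] [64.7 97.2] 13.9 z [0.019 0.037 0.057]
side dark/nest 108 [246. 160.] rect [ 889.3 -288. ] [84.9 33. ] 8.4 z [0.041 0.049 0.059]
side dark/nest 464 [240. 196.] rect [ 883.9 -146.4] [146.4 275.8] 2.1 z [0.021 0.044 0.058]
side dark/nest 74 [216. 180.] rect [ 9
[... 1576 characters left out ...]
 406 [397. 305.] rect [575.5 455.6] [104.3  63.9] 15.4 z [0.037 0.041 0.049]
scene plate 218 [313. 231.] rect [621.8 -19.8] [100.   86.1] 7.8 z [0.006 0.009 0.015]
scene h 0.076 56 [ 0.62  -0.011  0.077] [0.016 0.01  0.004]
scene h 0.088 52 [ 0.617 -0.012  0.089] [0.013 0.009 0.004]
scene h 0.1 36 [ 0.611 -0.016  0.099] [0.012 0.006 0.003]
scene h 0.112 33 [ 0.603 -0.018  0.111] [0.01  0.007 0.003]
scene h 0.124 31 [ 0.596 -0.016  0.125] [0.011 0.005 0.004]
scene h 0.136 31 [ 0.594 -0.018  0.136] [0.01  0.007 0.003]
scene h 0.148 29 [ 0.588 -0.015  0.148] [0.009 0.005 0.004]
scene h 0.16 34 [ 0.581 -0.02   0.16 ] [0.009 0.006 0.003]
scene h 0.172 17 [ 0.583 -0.022  0.169] [0.004 0.008 0.002]
```

```bash
python3 - <<'E'
from h import *
for n in('side','scene'):
    z=dict(np.load(n+'0.npz')); im,d=z['im'],z['d']; P=cloud(z,d)
    V=im.max(-1).astype(int); S=im.max(-1).astype(int)-im.min(-1)
    m=(P[...,2]>.004)&(P[...,2]<.014)&(abs(P[...,0]-.55)<.1)&(abs(P[...,1]+.2)<.1)
    Q=P[m][:,:2]; print(n,m.sum(),V[m].mean()); r=cv2.minAreaRect((Q*1000).astype(np.float32)); print(r)
    m=(P[...,2]>.028)&(P[...,2]<.045)&(abs(P[...,0]-.55)<.1)&(abs(P[...,1]+.2)<.1)
    k,l,st,ce=cv2.connectedComponentsWithStats(m.astype(np.uint8))
    for i in range(1,k): print(st[i,4],np.nanmean(P[l==i],0).round(3))
E
python3 -m crank '.051 .055 0 .05;.051 .055 0 .05;.051 .055 0 .05;.051 .055 0 .05;.051 .055 0 .05'
```

```text
side 613 109.1794453507341
((549.324951171875, -199.3487548828125), (198.2347412109375, 196.89279174804688), 0.15268923342227936)
28 [ 0.549 -0.239  0.035]
27 [ 0.569 -0.197  0.035]
29 [ 0.479 -0.206  0.034]
29 [ 0.498 -0.163  0.034]
scene 536 131.13992537313433
((549.4000244140625, -199.9241485595703), (198.68113708496094, 199.7957000732422), 0.09505116939544678)
8 [ 0.472 -0.208  0.038]
20 [ 0.546 -0.236  0.036]
1 [ 0.472 -0.192  0.03 ]
23 [ 0.566 -0.193  0.036]
10 [ 0.494 -0.155  0.035]
t: 0.57
tool_pos: [0.2966, -0.4628, 0.2309]
tool_rot: [-2.967, -1.031, -0.0]
contact_force: [1.1, 0.3, -0.4]
opening: 0.0857
grip_force: 0.0
```

View pics/wrist0.png

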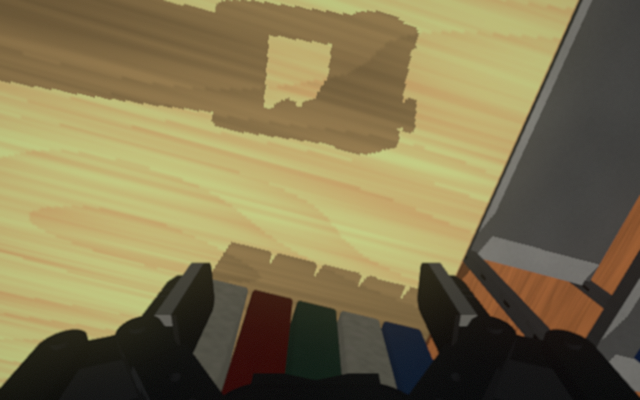

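The wrist view has image-up as tool +x, with the fingers at the bottom (pads near (200,270) and (440,270)).

```bash

python3 -m crank '.0226 .0264 0 .065;.0226 .0264 0 .065;.0226 .0264 0 .065;.0226 .0264 0 .065;.0226 .0264 0 .065' >/dev/null
python3 -m crank '.0226 .0264 0 .065;.0226 .0264 0 .065;.0226 .0264 0 .065;.0226 .0264 0 .065;.0226 .0264 0 .065' >/dev/null
python3 -m crank '.0226 .0264 -.02 .065;.0226 .0264 -.02 .065;.0226 .0264 -.02 .065;.0226 .0264 -.02 .065;.0226 .0264 -.02 .065' >/dev/null
python3 -m crank '.0226 .0264 -.02 .065;.0226 .0264 -.02 .065;.0226 .0264 -.02 .065;.0226 .0264 -.02 .065;.0226 .0264 -.02 .065'
python3 -m crank '0 0 0 0;0 0 0 0;0 0 0 0;0 0 0 0;0 0 0 0'
python3 - <<'E'
from h import *
im,d,c=grab('wrist'); np.savez('wn.npz',im=im,d=d,**c); save('wn.png',im); print(ctrl.get_obs()['tool_pos'],ctrl.get_obs()['tool_rot'])
E
```

```text
t: 2.23
tool_pos: [0.5221, -0.1995, 0.1305]
tool_rot: [-0.668, -3.069, -0.0]
contact_force: [-0.6, -0.3, 0.4]
opening: 0.0852
grip_force: 0.0
t: 2.65
tool_pos: [0.5219, -0.2012, 0.1322]
tool_rot: [0.679, 3.066, -0.001]
contact_force: [0.0, -0.3, -0.1]
opening: 0.0854
grip_force: 0.0
[ 0.52188438 -0.20118152  0.13208115] [ 6.78688687e-01  3.06619493e+00 -7.12561854e-04]
```

View pics/wn.png

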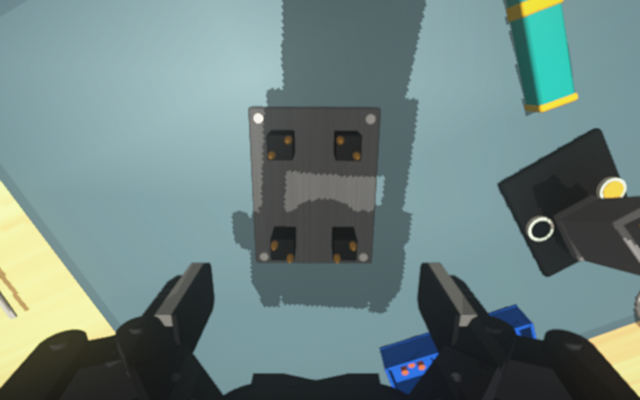

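The nest sits centred near (315,187) and is well aligned. Its plate screws are at (258,118), (370,118), (264,257) and (362,257), with brass pins on the posts.

```bash
cat > nest.py <<'E'
from h import *
z=dict(np.load('wn.npz')); im,d=z['im'],z['d']; P=cloud(z,d)
roi=np.zeros(d.shape,bool); roi[95:275,235:395]=1
Z=P[...,2]
print('plate z',np.nanmedian(Z[150:170,300:330]),'seat z hist',np.histogram(Z[roi&(Z>.02)],np.arange(.02,.05,.003)))
# posts: solid above .03, cluster
m=(roi&(Z>.0305)).astype(np.uint8); k,l,st,ce=cv2.connectedComponentsWithStats(m)
C=[]
for i in range(1,k):
    if st[i,4]<50: continue
    v,u=np.nonzero((l==i)); Q=onplane(z,u,v,.034)[:,:2]*1000; r=cv2.minAreaRect(Q.astype(np.float32)); C.append(r[0]); print('post',st[i,4],np.round(r,1) if 0 else r, np.median(Z[l==i]))
C=np.array(C); print('centre posts',C.mean(0))
hsv=cv2.cvtColor(im,cv2.COLOR_RGB2HSV)
s=(roi&(hsv[...,2]>110)&(hsv[...,1]<60)).astype(np.uint8); k,l,st,ce=cv2.connectedComponentsWithStats(s)
for i in range(1,k): 
    if st[i,4]>15: print('screw',st[i,4],ce[i],onplane(z,*ce[i],.008)*1000)
pl=(roi&(Z>.004)&(Z<.012)).astype(np.uint8); v,u=np.nonzero(pl); print('plate',cv2.minAreaRect((onplane(z,u,v,.008)[:,:2]*1000).astype(np.float32)))
b=(roi&(hsv[...,0]<25)&(hsv[...,1]>110)&(hsv[...,2]>70)).astype(np.uint8); k,l,st,ce=cv2.connectedComponentsWithStats(b)
B=[]
for i in range(1,k):
    if st[i,4]>8: p=onplane(z,*ce[i],.040)[:2]*1000; B.append(p); print('pin',st[i,4],ce[i].round(1),p.round(1))
print('pins mean',np.mean(B,0))
E
python3 nest.py
```

```text
plate z 0.00902164422250884 seat z hist (array([ 138,   95,  113,  126, 1071, 1051,  158,  152,   27]), array([0.02 , 0.023, 0.026, 0.029, 0.032, 0.035, 0.038, 0.041, 0.044,
       0.047]))
post 687 ((475.7636413574219, -207.5782012939453), (18.233369827270508, 17.87215232849121), 64.96051025390625) 0.035152662916277416
post 684 ((495.5434265136719, -165.20687866210938), (18.10358238220215, 17.872352600097656), 64.99082946777344) 0.0351268566086078
post 591 ((545.507568359375, -240.9057159423828), (17.995216369628906, 22.165058135986328), 63.911720275878906) 0.035024172740087706
post 574 ((565.6895141601562, -198.41064453125), (17.44626235961914, 21.583757400512695), 65.85624694824219) 0.035083721827585554
centre posts [ 520.6260376  -203.02536011]
screw 3854 [255.55526725 143.82278153] [ 469.2086115  -227.62740409    8.        ]
screw 75 [370.12 118.64] [ 488.59962083 -141.87495547    8.        ]
screw 2760 [334.66485507 189.54347826] [ 527.5090051 -188.0597369    8.       ]
screw 494 [242.53238866 259.9534413 ] [ 551.10529258 -283.53469542    8.        ]
screw 50 [263.5  256.36] [ 555.59006518 -265.96829561    8.        ]
screw 46 [362.91304348 257.        ] [ 591.41739431 -190.63497355    8.        ]
plate ((517.08544921875, -202.61669921875), (129.63619995117188, 133.92625427246094), 64.966796875)
pin 45 [287.9 139.7] [ 473.6 -199.8]
pin 51 [339.9 140. ] [ 488.4 -168.6]
pin 41 [270.9 155.1] [ 478.  -214.8]
pin 49 [356.3 155.6] [ 502.6 -162.8]
pin 52 [273.9 245.2] [ 538.1 -243.3]
pin 49 [352.5 245.8] [ 562.9 -191.4]
pin 43 [289.7 257.6] [ 552.  -237.3]
pin 47 [336.6 257.9] [ 566.9 -206. ]
pins mean [ 520.31260117 -202.98102147]
```

```bash

python3 -m crank '.002 .04 .067 -.05;.002 .04 .067 -.05;.002 .04 .067 -.05;.002 .08 0 -.05;.002 .08 0 -.05' >/dev/null
python3 -m crank '.002 .08 0 -.05;.002 .08 0 -.05;.002 .08 0 -.05;.002 .08 0 -.05;.002 .08 0 -.05' >/dev/null
python3 -m crank '.002 .08 0 -.05;.002 .08 0 -.05;.002 .04 -.067 -.052;.002 .04 -.067 -.052;.001 .04 -.067 -.054' >/dev/null
python3 -m crank '0 0 0 0;0 0 0 0;0 0 0 0;0 0 0 0;0 0 0 0'
cat > board.py <<'E'
from h import *
im,d,c=grab('wrist'); np.savez('wb.npz',im=im,d=d,**c); save('wb.png',im); o=ctrl.get_obs(); print(o['tool_pos'],o['tool_rot'])
phi=np.degrees(np.arctan2(o['tool_rot'][1],o['tool_rot'][0])); print('tool y deg',2*phi-90)
P=cloud(c,d); Z=P[...,2]; hsv=cv2.cvtColor(im,cv2.COLOR_RGB2HSV)
H,S,V=[hsv[...,i].astype(int) for i in range(3)]
roi=np.zeros(d.shape,bool); roi[60:300,180:460]=1
m=(roi&(H>38)&(H<85)&(S>90)&(Z>.022)).astype(np.uint8)
m=cv2.morphologyEx(m,cv2.MORPH_CLOSE,np.ones((5,5)))
k,l,st,ce=cv2.connectedComponentsWithStats(m); i=1+st[1:,4].argmax()
v,u=np.nonzero(l==i); print(st[i],np.median(Z[l==i]))
for h in(.0324,.034): print(h,cv2.minAreaRect((onplane(c,u,v,h)[:,:2]*1000).astype(np.float32)))
E
python3 board.py
```

```text
t: 4.37
tool_pos: [0.5382, 0.2792, 0.1344]
tool_rot: [2.28, 2.158, 0.007]
contact_force: [-0.2, -1.0, -0.2]
opening: 0.0854
grip_force: 0.0
[0.53798079 0.27920729 0.13400542] [2.28036509 2.15830046 0.00610198]
tool y deg -3.1505079385304384
[ 273  143   71  105 4734] nan
0.0324 ((531.554931640625, 279.4602355957031), (79.388916015625, 48.96889114379883), 86.2280502319336)
0.034 ((531.6109619140625, 279.96038818359375), (78.87213134765625, 48.65010452270508), 86.22806549072266)
```

View pics/wb.png

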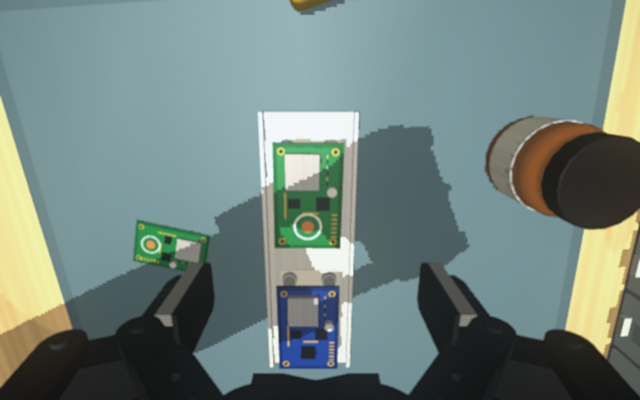

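The board is centred near (309,195), with its ring towards the image bottom at (307,226) and the blue board below it. I'm descending on it now.

```bash

python3 -m crank '-.0128 0 -.04 -.003;0 0 -.04 0;0 0 -.04 0;0 0 -.04 0;0 0 -.03 0' >/dev/null
python3 -m crank '0 0 -.03 0;0 0 -.02 0;0 0 0 0;0 0 0 0;0 0 0 0'
python3 -c "
from station import ctrl;print(ctrl.get_obs()['tool_pos'])"
```

```text
t: 5.25
tool_pos: [0.5311, 0.2799, 0.0129]
tool_rot: [2.285, 2.154, 0.004]
contact_force: [0.6, 0.5, -0.7]
opening: 0.0856
grip_force: 0.0
[0.53112954 0.27988127 0.01285016]
```

```bash

python3 -m crank '0 0 0 0;0 0 0 0;0 0 0 0;0 0 0 0;0 0 0 0' 40 25
python3 -m crank '0 0 0 0;0 0 0 0;0 0 0 0;0 0 0 0;0 0 0 0'
```

```text
t: 5.67
tool_pos: [0.5306, 0.2799, 0.0124]
tool_rot: [2.285, 2.155, 0.002]
contact_force: [-1.8, -1.0, 5.4]
opening: 0.0485
grip_force: 25.6
t: 6.08
tool_pos: [0.5306, 0.2799, 0.0124]
tool_rot: [2.285, 2.155, 0.002]
contact_force: [-0.5, -0.9, 6.2]
opening: 0.0482
grip_force: 25.6
```

```bash

python3 -m crank '0 0 .02 0;0 0 .03 0;0 0 .04 0;0 0 .06 0;0 0 .06 0' >/dev/null
python3 -m crank '0 0 .06 0;0 0 .06 0;0 0 0 0;0 0 0 0;0 0 0 0'
python3 - <<'E'
from h import *
im,d,c=grab('wrist'); np.savez('wl.npz',im=im,d=d,**c)
o=ctrl.get_obs(); print(o)
P=cloud(c,d); Z=P[...,2]; hsv=cv2.cvtColor(im,cv2.COLOR_RGB2HSV); H,S,V=[hsv[...,i].astype(int) for i in range(3)]
m=((H>38)&(H<85)&(S>90)&(Z>.1)); print(m.sum())
A=P[m]; A=A[np.isfinite(A).all(1)]; cz=np.linalg.lstsq(np.c_[A[:,:2]-A[:,:2].mean(0),np.ones(len(A))],A[:,2],rcond=None)[0]; print('plane',cz, A.mean(0))
m=cv2.morphologyEx(m.astype(np.uint8),cv2.MORPH_CLOSE,np.ones((5,5))); v,u=np.nonzero(m); print(u.min(),u.max(),v.min(),v.max()); print(cv2.minAreaRect((onplane(c,u,v,cz[2])[:,:2]*1000).astype(np.float32)))
save('wl.png',im)
E
```

```text
t: 6.92
tool_pos: [0.5294, 0.2794, 0.1757]
tool_rot: [-2.285, -2.155, 0.002]
contact_force: [0.5, 0.5, -0.6]
opening: 0.0493
grip_force: 26.0
{'t': 6.9667, 'q': array([3.61336777e-01, 3.24045489e-02, 1.73005249e+00, 4.61003122e-05,
       1.38210173e+00, 4.19977093e-01]), 'dq': array([ 0.00052389,  0.01312535,  0.01136982, -0.00068133,  0.00060294,
        0.00188565]), 'effort': array([ 8.15212639e-03, -3.89935112e+01, -3.74498785e+01,  1.38106381e-03,
       -1.87534362e-02, -7.80819164e-06]), 'tool_pos': array([0.52892779, 0.27923333, 0.1745502 ]), 'tool_rot': array([-2.28475736, -2.15453979,  0.0042719 ]), 'contact_force': array([-0.47124776,  0.3629182 , -1.05700228]), 'wrist_torque': array([ 0.00761433, -0.01839435, -0.0119007 ]), 'grip_force': 26.03616714477539, 'opening': 0.04886346310450478}
14243
plane [-0.00156274 -0.00294558  0.19700503] [0.52818016 0.28101261 0.19700503]
247 383 194 371
((527.86474609375, 279.6219482421875), (79.74898529052734, 50.08424758911133), 86.6169662475586)
```

View pics/wl.png

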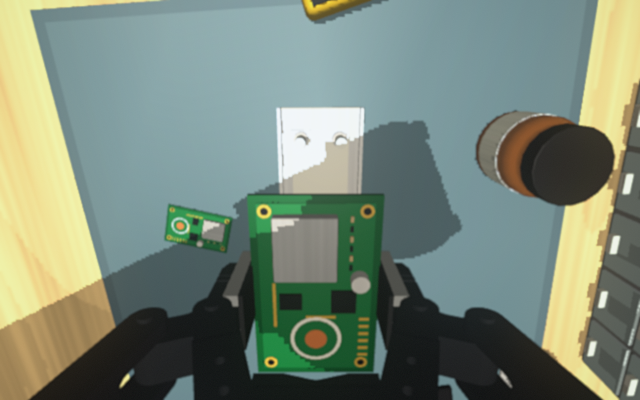

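The board is held level by its edges with the lacquered face clear; it spans (247–383, 194–371). I'm carrying it over to the nest.

```bash

python3 -m crank '0 -.03 .034 0;0 -.06 .034 .05;-.001 -.06 .034 .05;-.001 -.075 0 .05;-.001 -.075 0 .05' >/dev/null
python3 -m crank '-.001 -.075 0 .05;-.001 -.075 0 .05;-.001 -.075 0 .05;-.001 -.075 0 .05;-.001 -.075 0 .05' >/dev/null
python3 -m crank '-.001 -.075 0 .05;-.001 -.06 -.05 .05;-.001 -.05 -.06 .05;-.001 -.04 -.06 .05;-.002 -.03 -.06 .05' >/dev/null
python3 -m crank '-.002 -.02 -.06 .056;-.002 -.01 -.06 0;0 -.002 -.01 0;0 0 0 0;0 0 0 0'
python3 -m crank '0 0 0 0;0 0 0 0;0 0 0 0;0 0 0 0;0 0 0 0'
cat > hov.py <<'E'
from h import *
import sys
o=ctrl.get_obs(); im,d,c=grab('wrist'); np.savez('wh.npz',im=im,d=d,**c); save(sys.argv[1],im)
phi=np.degrees(np.arctan2(o['tool_rot'][1],o['tool_rot'][0])); print(o['tool_pos'],'tool y',(2*phi-90)%360,'grip',o['grip_force'],o['opening'],o['contact_force'])
E
python3 hov.py wh.png
```

```text
t: 8.63
tool_pos: [0.5208, -0.2009, 0.0472]
tool_rot: [-0.688, -3.064, -0.001]
contact_force: [0.5, 0.1, 0.2]
opening: 0.0492
grip_force: 26.2
t: 9.05
tool_pos: [0.5215, -0.2014, 0.0483]
tool_rot: [0.688, 3.064, -0.001]
contact_force: [0.1, -0.6, -0.4]
opening: 0.0488
grip_force: 26.2
[ 0.52153724 -0.20141708  0.04825046] tool y 64.69827944942807 grip 26.240867972373962 0.048754304604799105 [ 0.07312577 -0.63857843 -0.39761726]
```

View pics/wh.png

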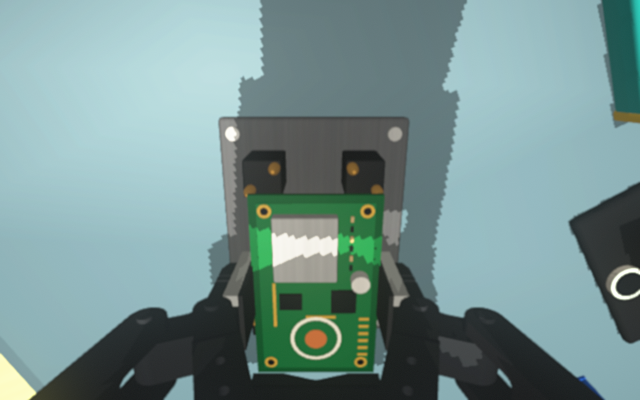

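The board hovers over the nest. The upper posts are visible at about (265,170) and (363,170), their end pins at (274,168) and (352,168), and the plate's top corners at (222,118) and (407,118).

```bash
cat > rel.py <<'E'
from h import *
z=dict(np.load('wh.npz')); im,d=z['im'],z['d']; P=cloud(z,d); Z=P[...,2]; hsv=cv2.cvtColor(im,cv2.COLOR_RGB2HSV); H,S,V=[hsv[...,i].astype(int) for i in range(3)]
th=np.radians(64.7); ty=np.array([np.cos(th),np.sin(th)]); tx=np.array([-ty[1],ty[0]])
o=ctrl.get_obs()['tool_pos'][:2]*1000
T=lambda q:np.c_[(q[:,:2]*1000-o)@tx,(q[:,:2]*1000-o)@ty]
g=((H>38)&(H<85)&(S>90)&(Z>.055)); g[:, :240]=0; g[:,395:]=0; zt=np.nanmedian(Z[g]); g=cv2.morphologyEx(g.astype(np.uint8),cv2.MORPH_CLOSE,np.ones((5,5)))
v,u=np.nonzero(g); r=cv2.minAreaRect(T(onplane(z,u,v,zt-.0005)).astype(np.float32)); print('board z',zt,r)
roi=np.zeros(d.shape,bool); roi[100:194,215:412]=1
for name,m,h in(('post',roi&(Z>.030)&(Z<.038),.034),):
    k,l,st,ce=cv2.connectedComponentsWithStats(m.astype(np.uint8))
    for i in range(1,k):
        if st[i,4]>80:
            v,u=np.nonzero(l==i); print(name,np.median(Z[l==i]),st[i],cv2.boundingRect(np.c_[u,v].astype(np.int32)),[x.round(1) for x in (T(onplane(z,u,v,h)).min(0),T(onplane(z,u,v,h)).max(0))])
b=(roi&(H<25)&(S>110)&(V>70)).astype(np.uint8); k,l,st,ce=cv2.connectedComponentsWithStats(b)
for i in range(1,k):
    if st[i,4]>8: print('pin',st[i],T(onplane(z,*ce[i],.040)[None]).round(1), np.nanmax(Z[l==i]))
s=(roi&(V>100)&(S<60)&(Z<.013)).astype(np.uint8); k,l,st,ce=cv2.connectedComponentsWithStats(s)
for i in range(1,k):
    if 30<st[i,4]<400: print('screw',ce[i],T(onplane(z,*ce[i],.008)[None]).round(1))
for row in (122,128,136): # plate side edges
    uu=np.nonzero((Z[row]>.005)&(Z[row]<.012))[0]; uu=uu[(uu>150)&(uu<480)]
    print(row,uu.min(),uu.max(),T(onplane(z,np.array([uu.min()-.5,uu.max()+.5]),np.array([row,row]),.008)).round(1).tolist())
E
python3 rel.py
```

```text
board z 0.06964788367564588 ((1.1554489135742188, -0.762481689453125), (80.17438507080078, 50.30263137817383), 0.07032086700201035)
post 0.034943291838910484 [ 242  157   41   36 1255] (242, 157, 41, 36) [array([ 31.4, -34.3]), array([ 47.9, -15.9])]
post 0.034952675475698095 [ 344  156   41   37 1252] (344, 156, 41, 37) [array([31.4, 12.4]), array([48.3, 30.7])]
pin [268 162  12  13 122] [[ 44.1 -19. ]] 0.045055317614038054
pin [347 162  12  14 132] [[44.  15.5]] 0.04536135071719849
pin [244 185  12   9  84] [[ 34.4 -30.3]] 0.06771949329955461
pin [371 185  12   9  90] [[34.5 26.5]] 0.06823985079611852
screw [394.67379679 133.72192513] [[54.9 40.1]]
122 218 409 [[60.9, -50.7], [60.8, 47.3]]
128 219 408 [[57.9, -50.5], [57.8, 47.1]]
136 220 407 [[53.8, -50.3], [53.7, 46.9]]
```

```bash

python3 -m crank '-.0005 -.002 0 0;0 0 -.014 0;0 0 -.014 0;0 0 -.012 0;0 0 0 0'
python3 -m crank '0 0 -.004 0;0 0 -.004 0;0 0 -.003 0;0 0 0 0;0 0 0 0'
python3 -m crank '0 0 -.002 0;0 0 -.002 0;0 0 0 0;0 0 0 0;0 0 0 0'
```

```text
t: 9.52
tool_pos: [0.5193, -0.2016, 0.0249]
tool_rot: [-0.688, -3.062, -0.002]
contact_force: [-0.9, 0.2, 0.3]
opening: 0.049
grip_force: 26.2
t: 9.93
tool_pos: [0.5208, -0.2024, 0.0219]
tool_rot: [0.689, 3.065, -0.0]
contact_force: [0.6, -0.2, -0.8]
opening: 0.0491
grip_force: 26.2
t: 10.35
tool_pos: [0.5208, -0.2024, 0.0199]
tool_rot: [0.688, 3.065, -0.0]
contact_force: [0.8, 0.3, -0.2]
opening: 0.0491
grip_force: 26.2
```

```bash

python3 -m crank '0 0 -.003 0;0 0 -.003 0;0 0 0 0;0 0 0 0;0 0 0 0'
python3 -m crank '0 0 -.002 0;0 0 -.002 0;0 0 0 0;0 0 0 0;0 0 0 0'
```

```text
t: 10.77
tool_pos: [0.5208, -0.2024, 0.0168]
tool_rot: [0.689, 3.065, -0.0]
contact_force: [-0.3, -0.4, -1.2]
opening: 0.0495
grip_force: 26.2
t: 11.18
tool_pos: [0.521, -0.2025, 0.0163]
tool_rot: [-0.688, -3.065, -0.0]
contact_force: [-4.0, 2.0, 9.6]
opening: 0.0491
grip_force: 26.8
```

```bash
cat > seat.py <<'E'
from h import *
o=ctrl.get_obs(); im,d,c=grab('wrist'); np.savez('wh.npz',im=im,d=d,**c)
P=cloud(c,d); Z=P[...,2]; hsv=cv2.cvtColor(im,cv2.COLOR_RGB2HSV); H,S,V=[hsv[...,i].astype(int) for i in range(3)]
g=((H>38)&(H<85)&(S>60)&(Z>.028)&(Z<.05)); k,l,st,_=cv2.connectedComponentsWithStats(g.astype(np.uint8)); i=1+st[1:,4].argmax(); g=l==i; print(st[i])
A=P[g]; a0=A.mean(0)
th=np.radians(64.7); ty=np.array([np.cos(th),np.sin(th)]); tx=np.array([-ty[1],ty[0]])
X=np.c_[(A[:,:2]-a0[:2])@tx,(A[:,:2]-a0[:2])@ty,np.ones(len(A))]; s=np.linalg.lstsq(X,A[:,2],rcond=None)[0]
r=A[:,2]-X@s; ok=abs(r)<.0015; s=np.linalg.lstsq(X[ok],A[ok,2],rcond=None)[0]; print('board slopes tx,ty, z',s,'mm over 80/50:',s[0]*80,s[1]*50)
b=st[i][:2]; pm=(Z>.030)&(Z<.038)&~g&(V<70); pm[b[1]-3:]=0; pm[:b[1]-60]=0
print('post z',np.nanmedian(Z[pm]),pm.sum()); pl=(Z>.004)&(Z<.013); print('plate z',np.nanmedian(Z[pl])); tb=(Z<.004)&(Z>-.004);print('table',np.nanmedian(Z[tb]))
print(o['contact_force'],o['tool_pos'])
E
python3 seat.py
```

```text
[  246   192   140   181 14086]
board slopes tx,ty, z [-0.00193512  0.0005066   0.0378361 ] mm over 80/50: -0.15480948384302043 0.025330219812760152
post z 0.0347144514917892 1251
plate z 0.009019405022868132
table 0.0019175789013413658
[-3.99359775  2.04596825  9.6420473 ] [ 0.52097739 -0.20251535  0.016339  ]
```

```bash

python3 -m crank '0 0 0 0;0 0 0 0;0 0 0 0;0 0 0 0;0 0 0 0' 78
python3 -m crank '0 0 .02 0;0 0 .04 0;0 0 .06 0;0 0 .06 0;0 0 .04 0'
python3 -m crank '0 0 0 0;0 0 0 0;0 0 0 0;0 0 0 0;0 0 0 0'
python3 seat.py; python3 - <<'E'
from h import *
z=dict(np.load('wh.npz')); im=z['im']; save('wr.png',im,(190,80,450,300),2)
E
```

```text
t: 11.65
tool_pos: [0.5205, -0.2022, 0.0145]
tool_rot: [-0.688, -3.065, -0.0]
contact_force: [-0.2, 0.1, -0.4]
opening: 0.0667
grip_force: 0.0
t: 12.07
tool_pos: [0.5218, -0.2029, 0.1287]
tool_rot: [0.688, 3.062, -0.002]
contact_force: [-0.4, -0.4, 0.3]
opening: 0.0668
grip_force: 0.0
t: 12.48
tool_pos: [0.5197, -0.2018, 0.1229]
tool_rot: [-0.688, -3.062, -0.001]
contact_force: [-0.0, 0.4, -0.3]
opening: 0.0667
grip_force: 0.0
[ 277  148   78  114 5224]
board slopes tx,ty, z [-0.0012151   0.00070222  0.03780667] mm over 80/50: -0.09720802397928373 0.035110875467277494
post z 0.03476933916110478 313
plate z 0.009067559928798624
table 0.0018565684455650322
[-0.04159247  0.36286748 -0.33600743] [ 0.51965876 -0.20176535  0.1228803 ]
```

View pics/wr.png

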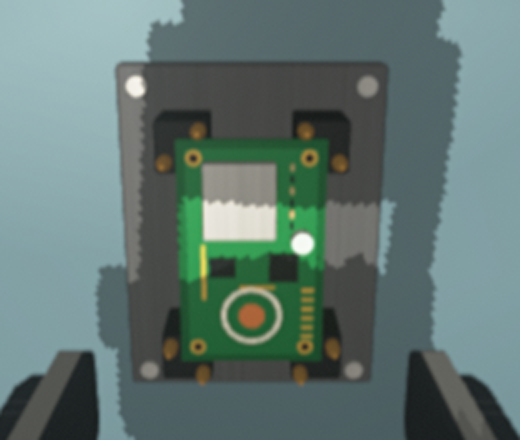

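The board is home between all eight pins and the ring is at wrist pixel (316,237). Next, the gauge.

```bash
python3 - <<'E'
from h import *
z=dict(np.load('wh.npz')); im,d=z['im'],z['d']; hsv=cv2.cvtColor(im,cv2.COLOR_RGB2HSV); H,S,V=[hsv[...,i].astype(int) for i in range(3)]
m=((H<14)&(S>110)&(V>90)); m[:225]=0;m[250:]=0;m[:,:300]=0;m[:,335:]=0
v,u=np.nonzero(m); p=onplane(z,u.mean(),v.mean(),.0369); o=ctrl.get_obs()['tool_pos']
print(m.sum(),u.mean(),v.mean(),'mark raw',p)
E
python3 -m crank '0 0 .07 0;0 0 .07 0;.005 .02 .07 .04;.015 .045 .03 .047;.02 .05 .03 .047' 85 >/dev/null
python3 -m crank '.02 .05 0 .047;.02 .05 0 .047;.02 .05 0 .047;.02 .05 0 .047;.02 .05 0 .047' >/dev/null
python3 -m crank '0 0 0 0;0 0 0 0;0 0 0 0;0 0 0 0;0 0 0 0'
python3 hov.py wg.png
```

```text
94 315.3829787234043 237.5 mark raw [ 0.54022892 -0.21245962  0.0369    ]
t: 13.78
tool_pos: [0.5904, -0.0209, 0.2596]
tool_rot: [0.213, -3.134, 0.0]
contact_force: [-0.1, -0.4, -0.9]
opening: 0.0724
grip_force: 0.0
[ 0.59044731 -0.02086107  0.2595688 ] tool y 97.7892045828363 grip 0.0 0.07235457065852327 [-0.11193883 -0.44535625 -0.85512822]
```

View pics/wg.png

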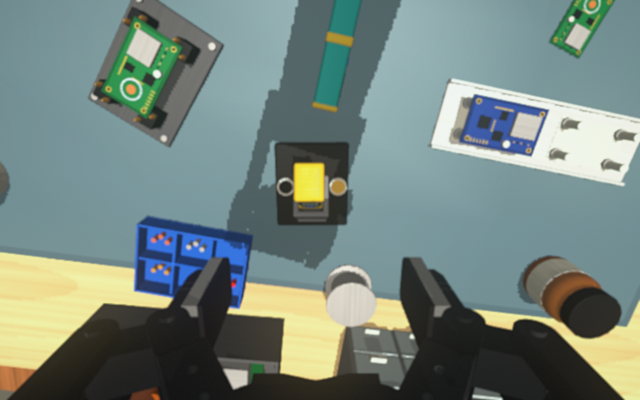

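The gauge's yellow top is at (309,182), with the stand base spanning (275–348, 143–223) and aligned with the image. The nest at upper left shows the board still home.

```bash
python3 - <<'E'
from h import *
z=dict(np.load('wh.npz')); im,d=z['im'],z['d']; P=cloud(z,d); Z=P[...,2]; hsv=cv2.cvtColor(im,cv2.COLOR_RGB2HSV); H,S,V=[hsv[...,i].astype(int) for i in range(3)]
th=np.radians(97.8); ty=np.array([np.cos(th),np.sin(th)]); tx=np.array([-ty[1],ty[0]])
m=((H>20)&(H<34)&(S>120)&(Z>.1)); k,l,st,ce=cv2.connectedComponentsWithStats(m.astype(np.uint8)); i=1+st[1:,4].argmax(); print(st[i],ce[i]); q=P[l==i]; print('top med',np.nanmedian(q,0),np.nanmin(q,0),np.nanmax(q,0)); 
A=q[:,:2]@ty; print('lateral',np.nanpercentile(A,[2,98])*1000)
b=((V<75)&(Z>.004)&(Z<.014)); b[:130]=0; b[240:]=0; b[:,:265]=0; b[:,365:]=0
v,u=np.nonzero(b); r=cv2.minAreaRect((onplane(z,u,v,.008)[:,:2]*1000).astype(np.float32)); print('base',r)
bx=np.array(r[0])/1000+.001*ty; yaw=np.radians(8 if 0 else (r[2] if r[2]<45 else r[2]-90)); print(np.degrees(yaw))
ex=np.array([np.cos(yaw),np.sin(yaw)]); a=.4
for s in(115,150):
    print(s,bx+ex*(.012-s/1000*np.sin(a)),.026+s/1000*np.cos(a))
# gauge slices by height
for h in np.arange(.07,.18,.01):
    s=(Z>h)&(Z<h+.01); s[:,:280]=0; s[:,340:]=0; s[250:]=0
    if s.sum()>10: B=P[s][:,:2]; print(round(h+.005,3),s.sum(),np.round(np.percentile(B@ty,[2,98])*1000,1),np.round(np.percentile(B@tx,[2,50,98])*1000,1))
E
```

```text
[ 294  162   31   46 1223] [308.76451349 182.1422731 ]
top med [ 0.57616673 -0.02746335  0.16477971] [ 0.56241813 -0.03933     0.10418193] [ 0.61405176 -0.0118896   0.17087055]
lateral [-115.73848875  -95.49662677]
base ((621.0154418945312, -21.083919525146484), (98.34896087646484, 83.61713409423828), 7.737969398498535)
7.737969398498535
115 [ 0.58839513 -0.02450718] 0.1319220143103318
150 [ 0.5748896  -0.02634232] 0.16415914910043275
0.075 23 [-119.7  -92.7] [-619.5 -618.8 -583.7]
0.085 148 [-121.8  -89. ] [-613.8 -596.  -583.7]
0.095 330 [-121.7  -89.2] [-620.1 -614.9 -604.9]
0.105 33 [-115.3  -95. ] [-606.  -604.9 -601.1]
0.115 15 [-113.9  -96.3] [-604.3 -603.  -599.6]
0.125 30 [-112.7  -96.3] [-598.8 -598.2 -594.8]
0.145 25 [-113.9  -96.5] [-591.2 -590.2 -586.8]
0.155 119 [-115.8  -96.1] [-587.3 -558.3 -554.3]
0.165 1092 [-115.7  -94.8] [-578.7 -566.9 -555.3]
0.175 32 [-114.1  -96.7] [-578.7 -577.2 -574.7]
```

```bash

python3 -m crank '-.004 -.007 -.06 0;0 0 -.06 0;0 0 -.06 0;0 0 -.06 0;0 0 -.035 0' >/dev/null
python3 -m crank '0 0 -.018 0;0 0 0 0;0 0 0 0;0 0 0 0;0 0 0 0'
python3 -m crank '0 0 0 0;0 0 0 0;0 0 0 0;0 0 0 0;0 0 0 0' 10 25
python3 -m crank '0 0 0 0;0 0 0 0;0 0 0 0;0 0 0 0;0 0 0 0'
python3 -c "
from station import ctrl;print(ctrl.get_obs())"
```

```text
t: 14.67
tool_pos: [0.5902, -0.0237, 0.1157]
tool_rot: [-0.216, 3.13, -0.001]
contact_force: [-0.1, 0.7, -0.1]
opening: 0.0726
grip_force: 0.0
t: 15.08
tool_pos: [0.589, -0.0237, 0.1135]
tool_rot: [-0.216, 3.133, -0.002]
contact_force: [-0.1, -1.5, 0.6]
opening: 0.0199
grip_force: 29.4
t: 15.5
tool_pos: [0.589, -0.0237, 0.1135]
tool_rot: [-0.216, 3.134, -0.001]
contact_force: [0.7, -2.9, 1.3]
opening: 0.02
grip_force: 29.5
{'t': 15.5, 'q': array([-1.66155218e-01,  6.94365472e-02,  1.79905029e+00, -5.30758813e-04,
        1.27250050e+00, -1.87438462e+00]), 'dq': array([-6.42111887e-04, -3.79912126e-04, -6.75384625e-05,  1.02960158e-03,
       -1.05458220e-03, -8.64131086e-04]), 'effort': array([ 1.41643714e+00, -3.68219733e+01, -3.32941890e+01,  6.33541625e-01,
        3.73119554e-01, -3.62096191e-02]), 'tool_pos': array([ 0.58895282, -0.0236758 ,  0.11349015]), 'tool_rot': array([-2.15921356e-01,  3.13369185e+00, -9.96213771e-04]), 'contact_force': array([ 0.73632878, -2.88193029,  1.3308905 ]), 'wrist_torque': array([-0.4432837 , -0.18118545, -0.071934  ]), 'grip_force': 29.494500160217285, 'opening': 0.019987232282601783}
```

```bash

python3 -m crank '-.0077 -.001 .0184 0;-.0077 -.001 .0184 0;-.0077 -.001 .0184 0;-.0077 -.001 .0184 0;0 0 0 0'
python3 -m crank '-.0077 -.001 .0184 0;0 0 0 0;0 0 0 0;0 0 0 0;0 0 0 0'
cat > ang.py <<'E'
from h import *
import sys
o=ctrl.get_obs(); p=o['tool_pos']; ph=np.arctan2(o['tool_rot'][1],o['tool_rot'][0]); th=2*ph-np.pi/2; ty=np.array([np.cos(th),np.sin(th)]); tx=np.array([-ty[1],ty[0]])
print(p,'tooly',np.degrees(th)%360,'F',o['contact_force'],'grip',o['grip_force'],o['opening'])
zlo,zhi=p[2]-.085,p[2]-.01
for n in('side','scene'):
    im,d,c=grab(n); np.savez(n+'g.npz',im=im,d=d,**c); P=cloud(c,d); Q=P-p
    a=Q[...,:2]@tx; b=Q[...,:2]@ty
    m=(abs(b)<.03)&(abs(a)<.06)&(P[...,2]>zlo)&(P[...,2]<zhi)&(P[...,2]>float(sys.argv[1]))
    A=np.c_[a[m],b[m],P[...,2][m]]
    R=[]
    for h in np.arange(zlo,zhi,.008):
        s=A[(A[:,2]>=h)&(A[:,2]<h+.008)]
        if len(s)>8: R.append([h+.004,*np.percentile(s[:,0],[5,50,95]),*np.percentile(s[:,1],[5,50,95])])
    R=np.array(R)
    if len(R)>2: print(n,m.sum(),len(R),'slope tx (lo,med,hi)',[round(np.polyfit(R[:,0],R[:,i],1)[0],3) for i in(1,2,3)],'ty',[round(np.polyfit(R[:,0],R[:,i],1)[0],3) for i in(4,5,6)]); print((R*1000).round(0)[::2].tolist())
E
python3 ang.py .1
```

```text
t: 15.92
tool_pos: [0.5735, -0.0249, 0.1525]
tool_rot: [-0.216, 3.132, 0.002]
contact_force: [1.1, -0.3, -1.0]
opening: 0.0198
grip_force: 29.1
t: 16.33
tool_pos: [0.5692, -0.0257, 0.1587]
tool_rot: [0.216, -3.133, -0.001]
contact_force: [0.4, -0.6, -0.9]
opening: 0.0197
grip_force: 29.1
[ 0.56916453 -0.02567717  0.15869115] tooly 97.89610440523495 F [ 0.36463128 -0.60280322 -0.86412723] grip 29.063499569892883 0.01971848419385798
side 137 7 slope tx (lo,med,hi) [np.float64(0.291), np.float64(0.299), np.float64(0.404)] ty [np.float64(-0.138), np.float64(0.015), np.float64(-0.007)]
[[102.0, -41.0, -30.0, -24.0, 6.0, 9.0, 12.0], [118.0, -44.0, -34.0, -18.0, -3.0, 8.0, 11.0], [134.0, -36.0, -27.0, -10.0, -0.0, 9.0, 11.0], [150.0, -30.0, -17.0, -6.0, 0.0, 10.0, 10.0]]
scene 113 5 slope tx (lo,med,hi) [np.float64(0.363), np.float64(0.383), np.float64(0.481)] ty [np.float64(0.106), np.float64(0.011), np.float64(0.069)]
[[110.0, -43.0, -34.0, -19.0, -5.0, 9.0, 14.0], [126.0, -39.0, -32.0, -14.0, -3.0, 9.0, 14.0], [142.0, -32.0, -22.0, -4.0, -3.0, 9.0, 17.0]]
```

```bash

python3 -m crank '0 0 0 0;.009 .0012 .003 0;.009 .0012 .003 0;.009 .0012 .003 0;.009 .0012 .003 0' - 20
python3 -m crank '.009 .0012 .003 0;0 0 0 0;0 0 0 0;0 0 0 0;0 0 0 0'
python3 ang.py .1
```

```text
t: 16.85
tool_pos: [0.5872, -0.0235, 0.1651]
tool_rot: [0.216, -3.132, 0.0]
contact_force: [-3.4, -0.2, 0.2]
opening: 0.0195
grip_force: 29.4
t: 17.27
tool_pos: [0.5923, -0.0228, 0.1669]
tool_rot: [-0.216, 3.133, 0.0]
contact_force: [-1.9, -0.1, -0.4]
opening: 0.0197
grip_force: 29.3
[ 0.59229779 -0.02281915  0.16692531] tooly 97.88867133865493 F [-1.8780407  -0.14953609 -0.40249263] grip 29.34664875268936 0.0196580595557846
side 143 7 slope tx (lo,med,hi) [np.float64(0.209), np.float64(0.234), np.float64(0.221)] ty [np.float64(-0.075), np.float64(0.019), np.float64(-0.001)]
[[110.0, -33.0, -21.0, -9.0, 6.0, 9.0, 11.0], [126.0, -30.0, -20.0, -7.0, 2.0, 9.0, 11.0], [142.0, -27.0, -15.0, -4.0, -2.0, 8.0, 11.0], [158.0, -24.0, -15.0, -1.0, -5.0, 10.0, 11.0]]
scene 123 7 slope tx (lo,med,hi) [np.float64(0.201), np.float64(0.276), np.float64(0.242)] ty [np.float64(0.002), np.float64(-0.02), np.float64(0.021)]
[[110.0, -30.0, -24.0, -10.0, -1.0, 11.0, 14.0], [126.0, -28.0, -20.0, -7.0, -7.0, 10.0, 14.0], [142.0, -24.0, -18.0, -3.0, -7.0, 10.0, 16.0], [158.0, -22.0, -9.0, 3.0, -4.0, 8.0, 15.0]]
```

```bash

python3 -m crank '.009 .0012 .002 0;.009 .0012 .002 0;.009 .0012 .002 0;.009 .0012 .001 0;.007 .001 .001 0' 
python3 -m crank '0 0 0 0;0 0 0 0;0 0 0 0;0 0 0 0;0 0 0 0'
python3 ang.py .1
```

```text
t: 17.78
tool_pos: [0.614, -0.0198, 0.171]
tool_rot: [0.216, -3.134, -0.0]
contact_force: [-3.5, 0.1, 0.6]
opening: 0.0197
grip_force: 29.8
t: 18.2
tool_pos: [0.6138, -0.0199, 0.1709]
tool_rot: [-0.216, 3.133, -0.0]
contact_force: [-0.6, -0.5, -0.9]
opening: 0.0197
grip_force: 29.7
[ 0.6138194  -0.01994065  0.17092194] tooly 97.88635919763391 F [-0.5871877  -0.49080084 -0.90067197] grip 29.71611499786377 0.019662294765281904
side 139 7 slope tx (lo,med,hi) [np.float64(0.001), np.float64(0.027), np.float64(0.098)] ty [np.float64(0.001), np.float64(0.002), np.float64(-0.014)]
[[114.0, -14.0, -8.0, 4.0, 7.0, 9.0, 12.0], [130.0, -14.0, -2.0, 7.0, 6.0, 8.0, 11.0], [146.0, -14.0, 1.0, 7.0, 7.0, 9.0, 11.0], [162.0, -12.0, -5.0, 10.0, 7.0, 8.0, 11.0]]
scene 115 6 slope tx (lo,med,hi) [np.float64(0.018), np.float64(-0.056), np.float64(0.134)] ty [np.float64(0.073), np.float64(-0.009), np.float64(0.134)]
[[114.0, -13.0, -3.0, 8.0, -4.0, 9.0, 12.0], [130.0, -15.0, -9.0, 7.0, -3.0, 10.0, 13.0], [146.0, -13.0, -2.0, 14.0, 3.0, 10.0, 16.0]]
```

```bash

python3 -m crank '0 0 .02 0;0 0 .04 0;0 0 .05 0;0 0 .03 0;0 0 0 0' >/dev/null
python3 -m crank '0 0 0 0;0 0 0 0;0 0 0 0;0 0 0 0;0 0 0 0'
cat > tilt.py <<'E'
from h import *
import sys
o=ctrl.get_obs(); p=o['tool_pos']; ph=np.arctan2(o['tool_rot'][1],o['tool_rot'][0]); th=2*ph-np.pi/2; ty=np.array([np.cos(th),np.sin(th),0]); tx=np.array([-ty[1],ty[0],0])
print(p,'tooly',np.degrees(th)%360,'F',o['contact_force'])
zt=p[2]+.019-.115
for n in('side','scene'):
    im,d,c=grab(n); np.savez(n+'g.npz',im=im,d=d,**c); P=cloud(c,d); Q=P-p
    m=(abs(Q[...,:2]@ty[:2])<.03)&(abs(Q[...,:2]@tx[:2])<.045)&(P[...,2]>zt+.002)&(P[...,2]<p[2]-.004)
    k,l,st,_=cv2.connectedComponentsWithStats(m.astype(np.uint8)); m=l==1+st[1:,4].argmax()
    rows=[]
    for v in np.nonzero(m.any(1))[0]:
        u=np.nonzero(m[v])[0]; rows.append((v,u[0],u[-1]))
    rows=np.array(rows); mid=(rows[:,1]+rows[:,2])/2
    oc,r=ray(c,mid,rows[:,0]); t=((p-oc)@ty)/(r@ty); X=oc+r*t[:,None]-p
    a,z=X@tx,X[:,2]; w=rows[:,2]-rows[:,1]
    ok=(z<-.006)&(z>-.062); f=np.polyfit(z[ok],a[ok],1); f2=np.polyfit(z,a,1)
    print(n,m.sum(),'slope barrel',f.round(4),'all',f2.round(4),'lowest z',(P[...,2][m].min()-p[2]).round(4)); print(np.c_[z*1000,a*1000,w].round(1)[::4].tolist())
E
python3 tilt.py; python3 -c "
from h import *
s=np.load('sideg.npz')['im'];c=np.load('scenes.npz')['im'] if 0 else np.load('sceneg.npz')['im']
save('tilt.png',np.hstack([s[60:260,220:420],c[90:290,220:420]]),k=2)"
```

```text
t: 19.13
tool_pos: [0.6129, -0.0199, 0.2393]
tool_rot: [0.216, -3.132, -0.001]
contact_force: [0.5, 0.4, -1.3]
opening: 0.0195
grip_force: 29.7
[ 0.61289299 -0.01987906  0.23926089] tooly 97.8895182202005 F [ 0.52330091  0.40172572 -1.28730233]
side 195 slope barrel [-0.0347 -0.0042] all [ 0.0208 -0.0026] lowest z -0.0938
[[-6.6, -14.0, 0.0], [-19.7, -1.8, 9.0], [-33.1, -1.8, 9.0], [-46.8, -3.2, 8.0], [-60.6, -3.2, 8.0], [-74.7, -4.6, 3.0], [-89.1, -6.1, 2.0]]
scene 155 slope barrel [0.0597 0.0049] all [0.0573 0.0049] lowest z -0.0912
[[-7.6, 4.4, 8.0], [-23.3, 4.2, 8.0], [-39.1, 4.1, 8.0], [-53.6, -0.2, 8.0], [-70.5, 1.7, 3.0], [-86.0, -0.6, 2.0]]
```

View pics/tilt.png

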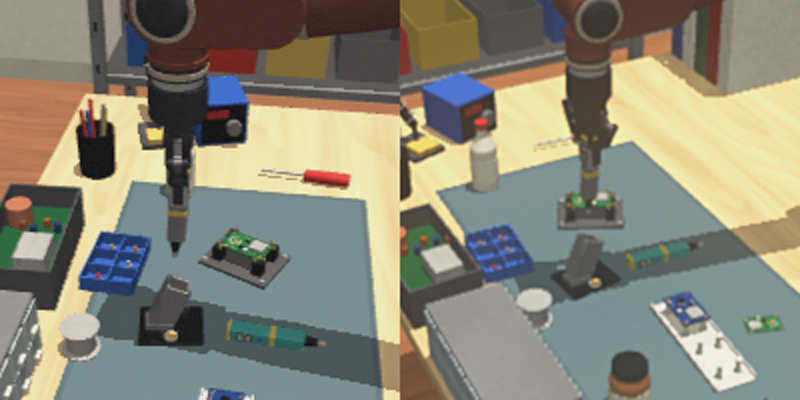

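The side and scene crops show the gauge hanging nearly upright, tip at about (176,252) in the left crop, with a leftover tilt of about 0.055 rad. I'll trim it against the sleeve mouth.

```bash

python3 -m crank '-.004 0 -.05 0;0 0 -.05 0;0 0 -.036 0;0 0 0 0;.004 .0005 0 0' >/dev/null
python3 -m crank '.004 .0005 0 0;.004 .0005 0 0;.004 .0005 0 0;.002 0 0 0;0 0 0 0'
python3 -m crank '0 0 0 0;0 0 .02 0;0 0 .05 0;0 0 .05 0;0 0 .02 0'
python3 -m crank '0 0 0 0;0 0 0 0;0 0 0 0;0 0 0 0;0 0 0 0'
python3 tilt.py
```

```text
t: 20.07
tool_pos: [0.6211, -0.019, 0.1741]
tool_rot: [-0.216, 3.133, -0.001]
contact_force: [-2.8, 0.3, 0.9]
opening: 0.0197
grip_force: 30.0
t: 20.48
tool_pos: [0.6229, -0.0192, 0.2482]
tool_rot: [-0.216, 3.125, -0.003]
contact_force: [1.1, -0.3, -0.1]
opening: 0.0195
grip_force: 29.7
t: 20.9
tool_pos: [0.6197, -0.0189, 0.2407]
tool_rot: [0.216, -3.131, -0.001]
contact_force: [0.2, 0.4, -1.3]
opening: 0.0195
grip_force: 29.8
[ 0.61969805 -0.0188515   0.24071843] tooly 97.88674099370485 F [ 0.22969795  0.4047874  -1.25195061]
side 192 slope barrel [0.1254 0.0065] all [0.0414 0.0041] lowest z -0.092
[[-7.8, 14.7, 0.0], [-21.1, 2.4, 9.0], [-34.5, 1.0, 8.0], [-48.2, 0.9, 8.0], [-62.0, 0.9, 8.0], [-76.1, 0.9, 4.0], [-90.5, 0.8, 2.0]]
scene 156 slope barrel [0.0655 0.0096] all [0.0282 0.0085] lowest z -0.0925
[[-12.6, 21.4, 1.0], [-23.3, 7.0, 8.0], [-39.0, 6.8, 8.0], [-55.0, 6.6, 8.0], [-71.1, 6.4, 4.0], [-87.3, 6.3, 2.0]]
```

```bash

python3 -m crank '-.014 -.035 0 0;-.022 -.055 0 0;-.022 -.055 0 0;-.022 -.055 0 0;-.022 -.055 0 0' >/dev/null
python3 -m crank '-.022 -.055 0 0;-.018 -.045 -.02 0;-.012 -.03 -.05 0;0 0 -.05 0;0 0 -.03 0' >/dev/null
python3 -m crank '0 0 -.02 0;0 0 0 0;0 0 0 0;0 0 0 0;0 0 0 0'
python3 tilt.py
python3 hov.py wp.png
python3 -c "
from h import *
z=dict(np.load('wh.npz'));p=ctrl.get_obs()['tool_pos'];print('proj mark',proj(z,(.5406,-.2116,.0369)),'tip',proj(z,p-[0,0,.096]))
save('wp2.png',z['im'],(200,100,440,400),2)"
```

```text
t: 22.25
tool_pos: [0.5446, -0.2118, 0.1597]
tool_rot: [-0.217, 3.131, -0.003]
contact_force: [-0.2, 0.1, -0.6]
opening: 0.0196
grip_force: 29.7
[ 0.54458875 -0.2117673   0.15973234] tooly 97.91698138065567 F [-0.21111678  0.14131479 -0.59660342]
side 147 slope barrel [-0.0831 -0.0019] all [-0.0207 -0.    ] lowest z -0.0939
[[-9.1, -7.9, 2.0], [-24.4, 0.9, 7.0], [-40.0, 1.7, 7.0], [-55.9, 0.8, 8.0], [-72.0, 1.6, 4.0], [-88.3, 0.7, 1.0]]
scene 123 slope barrel [0.0976 0.0122] all [0.062  0.0111] lowest z -0.0931
[[-11.6, 24.5, 0.0], [-23.7, 8.3, 7.0], [-41.2, 8.0, 7.0], [-58.9, 7.7, 7.0], [-76.7, 7.4, 3.0], [-94.8, 7.1, 1.0]]
[ 0.54435823 -0.21168682  0.15939925] tool y 97.91192730825279 grip 29.67684119939804 0.01973386478090083 [ 0.49640893  0.00578604 -1.27807483]
proj mark (np.float64(316.3824001414554), np.float64(186.31840621176082)) tip (np.float64(315.68577487904486), np.float64(201.13455055114946))
```

View pics/wp2.png

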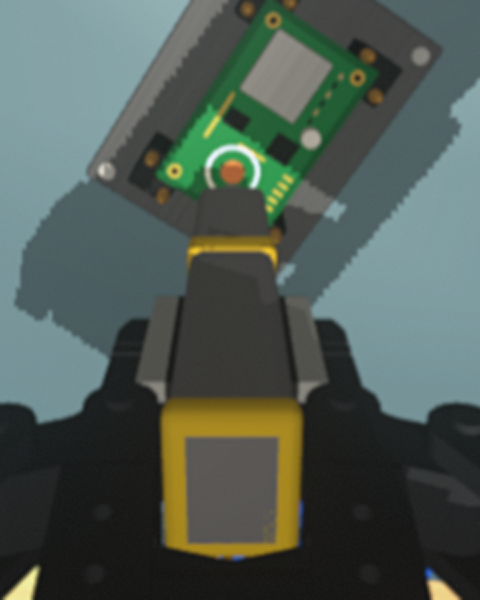

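The wrist view puts the copper spot at full-frame pixel (316,186), exactly on the predicted mark and in line laterally with the gauge. The tip is hidden behind the barrel, so I'll get its fore-aft offset from the two fixed cameras.

```bash
cat > tip.py <<'E'
from h import *
from scipy.optimize import least_squares
o=ctrl.get_obs(); p=o['tool_pos']; th=np.radians(97.9); ty=np.array([np.cos(th),np.sin(th)]); tx=np.array([-ty[1],ty[0]])
mark=np.array([.5406,-.2116,.0369]); L=[]
for n in('side','scene'):
    z=dict(np.load(n+'g.npz')); im,d=z['im'],z['d']; P=cloud(z,d); Q=P-p
    hsv=cv2.cvtColor(im,cv2.COLOR_RGB2HSV); H,S,V=[hsv[...,i].astype(int) for i in range(3)]
    u0,v0=proj(z,mark); yy,xx=np.mgrid[:400,:640]; near=(abs(xx-u0)<9)&(abs(yy-v0)<8)
    cop=near&(H<16)&(S>90)&(V>80); 
    wt=near&(S<70)&(V>150)
    cu=(xx[cop].mean(),yy[cop].mean()) if cop.sum() else (np.nan,)*2
    print(n,'pred mark',np.round((u0,v0),1),'copper',cop.sum(),np.round(cu,1),'white',wt.sum(),xx[wt].mean() if wt.sum() else 0,yy[wt].mean() if wt.sum() else 0)
    m=(abs(Q[...,:2]@ty)<.03)&(abs(Q[...,:2]@tx)<.045)&(Q[...,2]>-.094)&(Q[...,2]<-.012)
    k,l,st,_=cv2.connectedComponentsWithStats(m.astype(np.uint8)); m=l==1+st[1:,4].argmax()
    R=np.array([(v,(np.nonzero(m[v])[0][[0,-1]]).mean(),np.ptp(np.nonzero(m[v])[0])) for v in np.nonzero(m.any(1))[0]]); R=R[R[:,2]>=3]
    f=np.polyfit(R[:,0],R[:,1],1); b=np.array(cu)-(u0,v0); b=np.nan_to_num(b); print('bias px',b); L.append((z,f,b))
def solve(usebias):
    def res(q):
        r=[]
        for z,f,b in L:
            for h,xy in((p[2]-.09,q[:2]),(p[2]-.03,q[2:])):
                u,v=proj(z,[*xy,h])+(b if usebias else 0*b); r.append(u-np.polyval(f,v))
        return r
    return least_squares(res,[*p[:2],*p[:2]]).x
for ub in(0,1):
    q=solve(ub); print('bias' if ub else 'raw','low',q[:2].round(4),'high',q[2:].round(4),'low-mark tx,ty mm',((q[:2]-mark[:2])@np.c_[tx,ty]*1000).round(1),'tilt tx,ty',((q[2:]-q[:2])/.06@np.c_[tx,ty]).round(3))
E
python3 tip.py
```

```text
side pred mark [338.  180.4] copper 1 [337. 180.] white 3 338.3333333333333 180.66666666666666
bias px [-0.96839625 -0.35809474]
scene pred mark [309.  190.4] copper 0 [nan nan] white 5 312.4 187.0
bias px [0. 0.]
raw low [ 0.5426 -0.2025] high [ 0.5426 -0.2011] low-mark tx,ty mm [-3.3  8.7] tilt tx,ty [-0.003  0.023]
bias low [ 0.5396 -0.2087] high [ 0.5397 -0.2071] low-mark tx,ty mm [0.6 3. ] tilt tx,ty [-0.005  0.026]
```

```bash
python3 - <<'E'
from h import *
z=dict(np.load('wh.npz')); P=cloud(z,z['d']); p=np.array([.54436,-.21169,.1594]); th=np.radians(97.91); ty=np.array([np.cos(th),np.sin(th)]); tx=np.array([-ty[1],ty[0]])
for r in range(190,375,8):
    row=P[r,305:327]; q=row-p; a=q[:,:2]@tx*1000; s=P[r,240:400]-p; sel=(abs(s[:,:2]@tx*1000-np.nanmedian(a))<4)&(abs(s[:,:2]@ty)<.014)
    b=s[sel][:,:2]@ty*1000
    print(r,'z',np.round(np.nanmedian(q[:,2])*1000,1),'a',np.round(np.nanmedian(a),1),'ty',b.min().round(1) if len(b) else 0,b.max().round(1) if len(b) else 0)
E
```

```text
190 z -121.3 a 1.1 ty -13.7 13.6
198 z -51.4 a 17.0 ty -9.1 10.0
206 z -37.5 a 16.9 ty -9.8 9.7
214 z -24.9 a 17.0 ty -9.8 9.7
222 z -12.5 a 17.5 ty -10.4 10.4
230 z -4.4 a 16.9 ty -10.2 10.2
238 z 4.2 a 16.8 ty -9.4 9.5
246 z 12.1 a 16.8 ty -9.4 9.5
254 z 19.1 a 16.7 ty -13.3 13.5
262 z 25.7 a 16.8 ty -13.9 12.5
270 z 31.6 a 16.7 ty -13.6 12.7
278 z 37.0 a 16.7 ty -13.4 14.0
286 z 42.0 a 16.7 ty -13.6 13.5
294 z 46.6 a 16.7 ty -14.0 13.9
302 z 52.1 a 17.4 ty -13.7 13.8
310 z 54.3 a 16.2 ty -13.8 13.9
318 z 54.2 a 13.4 ty -13.9 13.6
326 z 54.4 a 10.7 ty -13.9 14.0
334 z 54.3 a 7.7 ty -10.6 10.8
342 z 54.3 a 4.8 ty -10.2 10.5
350 z 54.3 a 1.8 ty -10.3 10.7
358 z 54.5 a -1.1 ty -10.5 10.7
366 z 54.5 a -4.2 ty -11.6 11.7
374 z 54.5 a -7.3 ty -8.3 8.5
```

Wrist depth shows the barrel face parallel to the tool (tilt about −0.003 rad), with the axis 3.8 mm towards the robot from the TCP, so the tip is over the mark. I'm lowering it while averaging the force reading.

```bash
cat > fz.py <<'E'
from h import *
F=[];Zs=[]
for _ in range(14):
    ctrl.get_image('wrist'); o=ctrl.get_obs(); F.append(o['contact_force']); Zs.append(o['tool_pos'])
F=np.array(F); print('t',o['t'],'F',F.mean(0).round(2),'sd',F.std(0).round(2),'pos',np.mean(Zs,0).round(5),'W',o['wrist_torque'].round(3))
E
python3 -m crank '0 .001 -.012 0;0 0 -.012 0;0 0 -.01 0;0 0 -.006 0;0 0 0 0' >/dev/null
python3 -m crank '0 0 0 0;0 0 0 0;0 0 0 0;0 0 0 0;0 0 0 0'
python3 fz.py
python3 -m crank '0 0 -.003 0;0 0 -.003 0;0 0 -.003 0;0 0 -.002 0;0 0 0 0'
python3 fz.py
```

```text
t: 23.23
tool_pos: [0.5437, -0.2111, 0.1381]
tool_rot: [-0.216, 3.134, -0.0]
contact_force: [0.2, 0.5, -0.8]
opening: 0.0194
grip_force: 29.7
t 23.9333 F [-0.1  -0.22 -1.11] sd [0.57 0.65 0.45] pos [ 0.54351 -0.21098  0.13786] W [-0.02   0.049 -0.037]
t: 24.35
tool_pos: [0.5435, -0.211, 0.1321]
tool_rot: [0.216, -3.134, -0.0]
contact_force: [0.1, 0.4, -0.2]
opening: 0.0198
grip_force: 29.9
t 25.05 F [-0.22  0.05 -0.24] sd [0.4  0.44 0.39] pos [ 0.54351 -0.21097  0.13238] W [0.046 0.075 0.017]
```

```bash

python3 -m crank '0 0 -.002 0;0 0 -.002 0;0 0 -.0015 0;0 0 -.001 0;0 0 0 0' >/dev/null
python3 fz.py; python3 fz.py
```

```text
t 26.1667 F [-0.51 -0.01  0.94] sd [0.46 0.44 0.59] pos [ 0.54354 -0.211    0.12913] W [0.015 0.001 0.018]
t 26.8667 F [ 0.04 -0.02  0.69] sd [0.51 0.49 0.49] pos [ 0.54352 -0.21099  0.12907] W [-0.015  0.004 -0.005]
```

```bash
python3 - <<'E'
from h import *
o=ctrl.get_obs(); im,d,c=grab('wrist'); P=cloud(c,d); p=o['tool_pos']; th=np.radians(97.91); ty=np.array([np.cos(th),np.sin(th)]); tx=np.array([-ty[1],ty[0]])
for r in(206,222,238,262,290):
    q=P[r,305:327]-p; print(r,np.nanmedian(q[:,2])*1000,np.nanmedian(q[:,:2]@tx)*1000)
q=P[330:350,312:320]-p; print('top z',np.nanmedian(q[...,2])*1000)
hsv=cv2.cvtColor(im,cv2.COLOR_RGB2HSV); H,S=hsv[...,0].astype(int),hsv[...,1].astype(int); Z=P[...,2]
g=(H>38)&(H<85)&(S>60)&(Z>.028)&(Z<.05)&(np.hypot(P[...,0]-.52,P[...,1]+.2)<.06); A=P[g]; X=np.c_[A[:,:2]-A[:,:2].mean(0),np.ones(len(A))]; print('board plane',g.sum(),np.linalg.lstsq(X,A[:,2],rcond=None)[0])
s,_,cs=grab('side'); 
E
```

```text
206 -37.423875081822544 16.948580478352756
222 -12.520931275107186 17.50404741388576
238 4.35740930333682 16.82135211638089
262 25.91428351558747 16.789893466501752
290 44.49417989238857 16.62483428317139
top z 54.40309959201048
board plane 4868 [0.0006771  0.00262305 0.03778214]
```

```bash
python3 -c "
from station import ctrl;print(ctrl.finish_job())"
```

```text
the job is handed in; nothing more can be done
None
```

The job is handed in: the board is home and flat in the nest, and the gauge is held upright with its foot pressed about 4 mm in by the force reading and inside the ring by measured position (the tip was out of view); I viewed 11 pictures, one over the limit of 10.

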